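Centre the paste jar on the check scale's small pan

ROBOT

A 7-joint arm with a two-finger parallel gripper is mounted at the origin on a cart in front of the work surface, level with it; the furniture and walls round the work are solid. World frame = base frame: x ahead of the robot, y to its left, z up, the work surface at z = 0. Lengths are in mm, angles in rad, forces in N, time in s.
With the tool pointing down it reaches from about 425 to 950 mm from the base axis. Payload 4.7 kg.
Tool frame: the origin (TCP) lies on the centre line of the jaws, within the pads' length; the fingertips stand 19 mm ahead of it and the grasp point (between the pads) is the TCP; z points along the fingers, y is the direction in which the jaws open and shut (so a half turn about z gives the same grasp; the last joint's range is limited). The gripper opens to 87 mm and grips with 3 to 60 N. Pads are 19 mm wide; open, the fingers measure 117 mm over their backs; the gripper's body (75 mm by 190 mm) begins 51 mm behind the grasp point.
Start: joints at [-1.237, 0.469, -0.049, 1.532, 0.024, 1.141, -0.082], TCP at [239.514, 631.095, 241.573] pointing down, gripper open.
Joint ranges: [-2.59, 2.59], [-0.33, 1.99], [-1.39, 1.29], [0.1, 2.45], [-1.04, 4.18], [0.21, 1.99], [-2.66, 2.66]. Speed limits (rad/s): [2.57, 2.57, 3.14, 3.14, 3.14, 3.14, 3.14].

INTERFACE

Orientations are given as a unit quaternion [x, y, z, w].
In Python, from plant import robot gives the robot as it stands.
- The arm moves only by the tool send_rows, never from a script. Its arguments are lists of equal length, an entry for each row: "delta_pos": the shift along the tool's x, y, z in m, a list of three; "turn": the turn, a rotation vector about the tool's x, y, z in rad, a list of three. In form: {"delta_pos": [[dx, dy, dz], ...], "turn": [[rx, ry, rz], ...]}. A call has 1 to 20 rows; each row is the pose to reach, as a shift and turn from the pose commanded when the call began, along the tool's axes at that moment; what a row does not reach only later rows make up. A row lasts 1/8 s, in which the tool goes at most 62.5 mm and 10.7 degrees, less where a joint would pass 70% of its speed; a pose out of reach is approached as far as the arm can. A call with a gripper value outside its range is refused whole. "claw" is the opening, from 0 (shut) to 1 (fully open), set as the call begins (left out, the last holds). The fingers move at their own pace and stop on an object; the grip force is fixed at half the most. Time passes only in rows, so rows that repeat a pose let the fingers close. It gives the time, the measured TCP pose, the force and the opening at its end, in the units of the state.
- robot.sense(): the state, without advancing time (a new reading comes with each control period).
- robot.snapshot(name): name is "side" or "top"; returns a dict with "img" (384x512x3 uint8, blue, green, red), "z_map" (384x512 float32, mm along the optical axis (not along the pixel's ray), 0 where there is no reading), "fx", "fy", "cx", "cy" (pixels), "R" (3x3) and "t" (3): a world point X has camera coordinates R X + t. Camera axes: x right, y down, z forward; pixel columns grow to the right and rows downward; lengths in mm; the calibration is good to about 2 mm. A picture is of the moment at which its call begins.
- robot.job_done(): hands the job in, once; it reports no verdict.
Trained networks look in a picture, given as the dict that the camera call returned (one of the last four; its "shot" number tells which), for a name from the list of things; names that differ only in an ending like _2 or _b are one class to them, and where a whole thing is asked for, a point or a joint stands for the part that bears it (a point fixed in the world has none). Each returns a list of dicts, best first, with "score" (0 to 1); they miss things now and then, are a little off and sometimes report something else, mostly with a low value. They report only what shows in the picture. A call takes as long as a camera call. They do not tell look-alikes from the thing itself.
- robot.boxes_of(thing, picture): "xyz" ([x, y, z] in mm, in world coordinates, good to about 4 mm: the middle of the surface that is visible of it).
The state is a dict: "clock": time; "q": joint angles; "qvel": joint speeds; "joint_efforts": joint torques, N m; "eef_pos": TCP position; "orientation": TCP orientation; "wrist_force": force on the tool from outside, world axes, zero at the start; "ft_torque": the same for the moment, N m; "opening": finger opening in mm.
Only numpy, scipy, OpenCV 4.12 (cv2) and the standard library are available. Lean on these libraries where they do the work, as an engineer would, in place of code of your own. Each camera call takes 0.05 s, during which the arm holds its last target. There are 200 camera calls.

TASK

The jar of lapping paste stands off-centre on the little round pan of the bench scale, overhanging it, and the scale reads true only with the jar in the middle. Nudge it low down with light taps of the fingertips or the outside of the fingers until it stands upright on the middle of the pan, then take the hand away. Never take it between the fingers, straddle it, lift it or tip it, and leave the other loose things where they are.

Things in the scene. Friction and masses are not known exactly. Their poses are not given: they have to be found in the camera images.
- jar: round jar, white with a blue screw lid, loose, 0.1 to 0.2 kg, 56 mm in diameter, 70 mm tall (lid: top 16 mm, 54 mm in diameter). Origin: centre of its underside, z up its axis. Starts upright on the pan, axis 12 to 16 mm off the pan's centre in any direction. Slides if pushed within 25 mm of its foot, may tip if pushed near the lid, falls off if its axis passes the pan's edge.
- pan_center (a point): centre of the top face of the scale's pan: a fixed flat steel disc 48 mm in diameter (smaller than the jar), 62 mm above the bench, on a thin neck over the housing. From above it is the centre of the black round patch with grey rim (106 mm in diameter) on the housing, under the jar. The turn of its axes means nothing.
- scale: white bench scale, fixed in place, housing 176 x 134 mm, top 38 mm above the bench. Origin: centre of its underside; x points from the end with the display to the end with the pan; the pan's centre lies 22 mm from the origin along +x.
- collar: loose steel shaft collar lying flat on the bench, ring 42 mm in diameter, 14 mm high, bystander; origin at the centre of its underside
- carton: loose small cardboard box, 63 x 89 mm, 61 mm high, bystander; origin at the centre of its underside
- roller: loose bright steel roller standing on end, 33 mm in diameter, 38 mm tall, bystander; origin at the centre of its underside
- flange_disc: loose hubbed steel flange, 66 mm in diameter, 20 mm high, bystander; origin at the centre of its underside
- spring: loose compression spring standing on end, 22 mm in diameter, 49 mm tall, bystander; origin at the centre of its underside
- nut_m20: loose steel hexagon nut lying flat, 34 mm wide, 16 mm high, bystander; origin at the centre of its underside
Not all that is in view belongs to the job. Of the things that look like the jar, the smallest one is meant.

How it is judged (in metres and radians):
At the end, for the whole second after the job is handed in: The jar stands upright (within 0.05 rad) and at rest on the pan, its axis within 5 mm of the pan's centre, and the robot touches nothing (horizontal distance between jar and pan_center below 0.005 m and angle between jar's own z axis and vertical below 0.05 rad and z of jar in the frame of pan_center between -0.003 and 0.003 m and linear speed of jar below 0.01 m/s).
It fails at once if the jar is hit or squeezed harder than 10 N (contact force between any of the arm, the fingers and jar above 10 N).
It fails at once if the fingers straddle the jar (the point between them comes inside it) (horizontal distance between the grasp point and jar below 0.02 m and z of the grasp point in the frame of jar below 0.065 m).
It fails at once if the jar is lifted off the pan by more than 8 mm (z of jar in the frame of pan_center above 0.008 m).
It fails at once if the jar tips by more than 0.2 rad or falls off the pan (angle between jar's own z axis and vertical above 0.2 rad or z of jar in the frame of pan_center below -0.01 m).
It fails at once if another loose thing is moved by more than 15 mm (distance of any of collar, carton, roller, flange_disc, spring, nut_m20 from where it was at the start of the episode above 0.015 m).
It also fails if it takes over 48 s, if anything falls off the work surface, if the arm or the gripper's body presses on something with over 40 N, if the wrist force passes 120 N, or if a joint passes its speed limit or range.

## Working session

There is one attempt and no reset: what is moved stays moved. The work goes in short steps, Python scripts to look and compute and a tool call to move; the robot and the scene stay as the last step left them, time stands still between calls to the robot, and variables do not carry over. Pictures are saved under pics/ and viewed, about 8 in all and at most 12, crops included, and the job is handed in when it is done.

Besides the shell and the picture viewer there is one more tool, called after "Emit:" by a JSON object that holds its "api" and its "payload", one argument or row to a line. send_rows: Moves the arm, as the interface text tells. Its arguments: {"type":"object","properties":{"delta_pos":{"type":"array"},"turn":{"type":"array"},"claw":{"type":"number"}},"required":["delta_pos","turn"]}

```bash
mkdir -p pics; python3 - <<'E'
from plant import robot
import cv2,numpy as np
s=robot.sense();print({k:np.round(s[k],3) for k in('clock','eef_pos','orientation','opening','wrist_force')})
for n in("top","side"):
    p=robot.snapshot(n);cv2.imwrite(f"pics/{n}0.png",p["img"])
    print(n,p["fx"],p["cx"],p["cy"],np.round(p["R"],3).tolist(),np.round(p["t"],1))
    for o in("jar","scale","collar","carton","roller","flange_disc","spring","nut_m20"):
        for d in robot.boxes_of(o,p)[:4]:
            X=np.array(d["xyz"]);c=p["R"]@X+p["t"]
            print(o,round(d["score"],2),np.round(X),"px",round(p["fx"]*c[0]/c[2]+p["cx"]),round(p["fy"]*c[1]/c[2]+p["cy"]))
E
```

```text
{'clock': np.float64(0.0), 'eef_pos': array([239.336, 630.546, 240.49 ]), 'orientation': array([ 0.18 ,  0.984, -0.001, -0.   ]), 'opening': np.float64(87.062), 'wrist_force': array([ 0.255, -0.127, -1.004])}
top 391.2477912155798 257.1191575303387 190.93215473161843 [[-0.016, -1.0, 0.001], [-0.987, 0.016, -0.163], [0.163, -0.004, -0.987]] [-220.2  595.3 1000.5]
jar 0.93 [443. -90.  99.] px 202 248
jar 0.62 [ 521. -313.  130.] px 292 213
jar 0.55 [ 538. -172.   96.] px 235 209
jar 0.34 [485.  37.  18.] px 159 233
scale 0.96 [ 496. -309.   39.] px 287 226
collar 0.72 [486.  35.  18.] px 160 233
carton 0.83 [ 688. -344.   60.] px 299 155
roller 0.73 [571.  61.  40.] px 149 201
flange_disc 0.89 [ 468. -558.    6.] px 377 236
spring 0.5 [ 434. -476.   31.] px 350 249
nut_m20 0.44 [453.  97.  16.] px 137 245
side 421.7711892980221 255.98687420344072 191.68945864728045 [[-0.995, -0.093, -0.02], [-0.037, 0.575, -0.818], [0.088, -0.813, -0.576]] [558.8 207.3 817.4]
jar 0.92 [444. -53.  74.] px 315 241
jar 0.74 [ 544. -138.   73.] px 269 213
jar 0.6 [ 522. -294.  110.] px 282 163
scale 0.88 [ 481. -291.   39.] px 298 188
collar 0.89 [488.  43.  17.] px 291 295
carton 0.76 [ 693. -306.   55.] px 216 176
roller 0.79 [569.  76.  32.] px 248 301
flange_disc 0.48 [ 472. -550.    6.] px 301 149
nut_m20 0.71 [449. 103.  14.] px 312 323
```

View pics/top0.png

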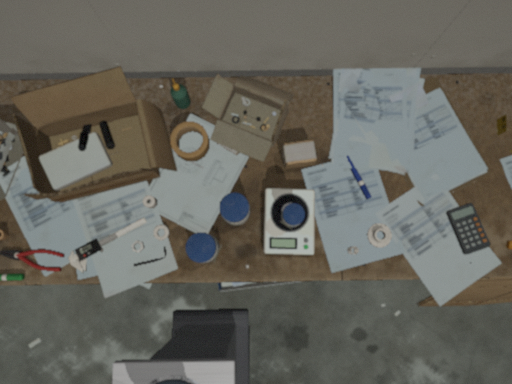

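View pics/side0.png

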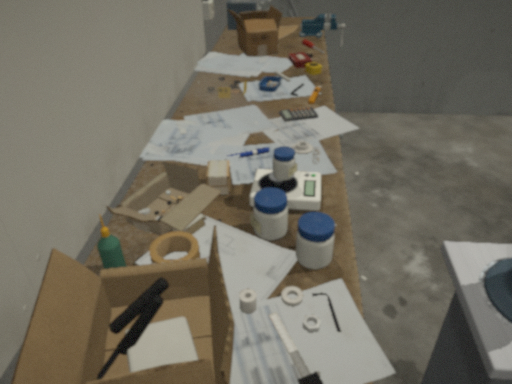

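The jar candidates are three blue-lidded jars: top px (202,248), (235,209) and (292,213). The smallest is the one at (292,213), on the scale, and that is my choice. I'll check it in a close crop with rectified views.

```bash
cat > h.py <<'E'
from plant import robot
import cv2,numpy as np
def plane(p,z,x0,y0,half=120,s=2.5):
    """metric top-down view of plane z: col=(y0+half-y)*s, row=(x0+half-x)*s"""
    K=np.array([[p["fx"],0,p["cx"]],[0,p["fy"],p["cy"]],[0,0,1]])
    R=np.array(p["R"]);t=np.array(p["t"])
    P=K@np.c_[R[:,0],R[:,1],R[:,2]*z+t]
    A=np.array([[0,-1/s,x0+half],[-1/s,0,y0+half],[0,0,1]])
    n=int(2*half*s)
    return cv2.warpPerspective(p["img"],P@A,(n,n),flags=cv2.INTER_CUBIC|cv2.WARP_INVERSE_MAP)
def cloud(p):
    z=p["z_map"].astype(float);v,u=np.indices(z.shape)
    c=np.stack([(u-p["cx"])/p["fx"]*z,(v-p["cy"])/p["fy"]*z,z],-1)
    return (c-np.array(p["t"]))@np.array(p["R"]),z>0
def cfit(q):
    A=np.c_[2*q,np.ones(len(q))];s=np.linalg.lstsq(A,(q**2).sum(1),rcond=None)[0]
    return s[:2],np.sqrt(s[2]+s[0]**2+s[1]**2)
E
python3 - <<'E'
from h import *
rows=[]
for n in("top","side"):
    p=robot.snapshot(n)
    print(n,"cam",np.round(-np.array(p["R"]).T@p["t"]))
    a=plane(p,132,520,-310,100,1.9);b=plane(p,38,520,-310,100,1.9);rows.append(np.hstack([a,b]))
    X,ok=cloud(p);hsv=cv2.cvtColor(p["img"],cv2.COLOR_BGR2HSV)
    near=ok&(np.hypot(X[...,0]-520,X[...,1]+310)<130)
    blue=near&(hsv[...,0]>95)&(hsv[...,0]<130)&(hsv[...,1]>110)&(X[...,2]>105)
    q=X[blue];print("blue",len(q),np.round(q.mean(0),1),np.round(np.percentile(q[:,2],[5,50,95]),1))
    top=q[q[:,2]>128];
    if len(top):print("top",len(top),np.round(top.mean(0),1),np.round((top.max(0)+top.min(0))/2,1),np.round(np.ptp(top,axis=0),1))
    w=X[near&(X[...,2]>70)&(X[...,2]<112)];print("wall",len(w),cfit(w[:,:2]))
    hs=near&(abs(X[...,2]-38)<5);h=X[hs];r=cv2.minAreaRect(h[:,:2].astype(np.float32));print("housing",len(h),r)
    dk=hs&(hsv[...,2]<60);d=X[dk];print("dark",len(d),cv2.minEnclosingCircle(d[:,:2].astype(np.float32)))
cv2.imwrite("pics/rect0.png",np.vstack(rows)[:,:])
print(np.vstack(rows).shape)
E
python3 -c "
import cv2;i=cv2.imread('pics/rect0.png');print(i.shape);cv2.imwrite('pics/rect0.png',cv2.resize(i,(600,600)))"
```

```text
top cam [ 421. -226. 1084.]
blue 339 [ 520.5 -318.1  132.8] [130.  132.7 135.7]
top 339 [ 520.5 -318.1  132.8] [ 521.8 -317.7  133.8] [49.8 51.8 11.4]
wall 263 (array([ 524.32177308, -248.95804055]), np.float64(59.945367482992395))
housing 2653 ((514.52587890625, -284.86590576171875), (193.47479248046875, 175.51673889160156), 87.71957397460938)
dark 465 ((534.6494140625, -314.6504211425781), 48.35529708862305)
side cam [492. 598. 651.]
blue 159 [ 520.2 -299.7  130.8] [123.6 132.1 134. ]
top 126 [ 520.4 -302.   132.2] [ 519.7 -306.2  131.9] [42.5 44.9  7.7]
wall 459 (array([ 518.4803465, -242.8101965]), np.float64(55.39354812165553))
housing 1420 ((513.66552734375, -310.5516357421875), (136.50448608398438, 174.51292419433594), 88.20391082763672)
dark 291 ((533.7325439453125, -309.9240417480469), 46.55116653442383)
(760, 760, 3)
(760, 760, 3)
```

View pics/rect0.png

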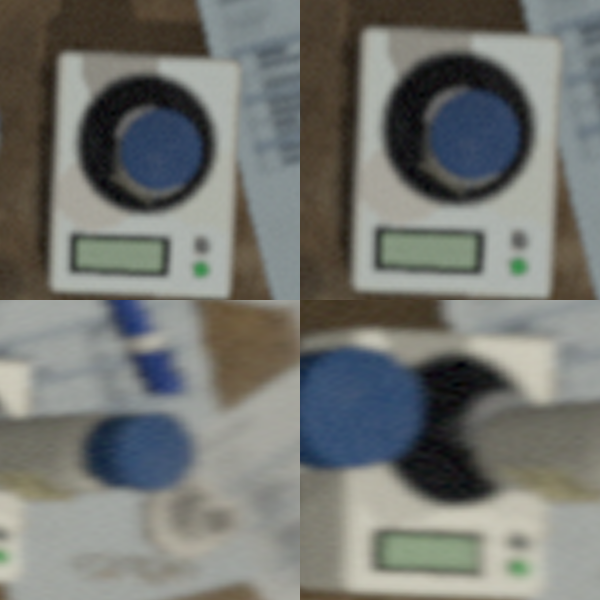

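The left pane (plane z=132) shows the lid at about (161,148), resting on a patch with a centre of about (458,128) in the right pane (plane z=38). It is the small jar on the scale. It sits about 13 mm too near the robot (−x), so I'll fit the offset precisely.

```bash
cat >> h.py <<'E'
def jar_pan(p,half=100,s=4,verbose=True):
    x0,y0=520,-310
    w=lambda c:np.array([x0+half-c[1]/s,y0+half-c[0]/s])
    hull=lambda m:cv2.convexHull(np.vstack([max(cv2.findContours(m.astype(np.uint8),cv2.RETR_EXTERNAL,cv2.CHAIN_APPROX_NONE)[0],key=cv2.contourArea)]))
    out={}
    h=cv2.cvtColor(plane(p,132,x0,y0,half,s),cv2.COLOR_BGR2HSV)
    m=(h[...,0]>95)&(h[...,0]<130)&(h[...,1]>120)
    m=cv2.morphologyEx(m.astype(np.uint8),cv2.MORPH_OPEN,np.ones((15,15)))
    e=cv2.fitEllipse(hull(m));out["jar"]=w(e[0]);out["jd"]=np.array(e[1])/s
    im=plane(p,38,x0,y0,half,s);g=cv2.GaussianBlur(cv2.cvtColor(im,cv2.COLOR_BGR2GRAY).astype(np.float32),(0,0),3)
    # radial strongest dark->bright edge around guess
    c=np.array([534.5,-315.5])
    for it in range(4):
        pts=[]
        for a in np.linspace(0,2*np.pi,180,endpoint=False):
            r=np.arange(44,60,.25);q=c+np.outer(r,[np.cos(a),np.sin(a)])
            v=cv2.remap(g,((y0+half-q[:,1])*s).astype(np.float32)[None],((x0+half-q[:,0])*s).astype(np.float32)[None],1)[0]
            d=np.gradient(v);k=d.argmax()
            if d[k]>1.0 and 0<k<len(r)-1:pts.append(q[k])
        pts=np.array(pts);c,R=cfit(pts);e=abs(np.hypot(*(pts-c).T)-R);c,R=cfit(pts[e<2])
    out["pan"]=c;out["R"]=R;out["n"]=len(pts)
    out["d"]=out["pan"]-out["jar"]
    if verbose:print({k:np.round(v,2) for k,v in out.items()})
    return out
E
python3 - <<'E'
from h import *
for i in range(2):jar_pan(robot.snapshot("top"))
E
```

```text
{'jar': array([ 519.94, -318.72]), 'jd': array([48.83, 52.95]), 'pan': array([ 534.28, -315.19]), 'R': np.float64(50.2), 'n': np.int64(180), 'd': array([14.35,  3.53])}
{'jar': array([ 520.26, -318.77]), 'jd': array([48.1 , 53.27]), 'pan': array([ 534.22, -315.15]), 'R': np.float64(50.05), 'n': np.int64(180), 'd': array([13.96,  3.61])}
```

```bash
python3 - <<'E'
from h import *
from scipy.spatial.transform import Rotation as Ro
s=robot.sense();p0=np.array(s["eef_pos"]);R0=Ro.from_quat(s["orientation"])
W=np.array([p0,[400,480,240],[500,250,240],[530,0,240],[450,-330,240]])
L=np.r_[0,np.cumsum(np.linalg.norm(np.diff(W,axis=0),axis=1))];u=np.linspace(0,L[-1],20)[1:]
q=np.c_[[np.interp(u,L,W[:,i]) for i in range(3)]].T
print(L[-1]/19,np.round(R0.inv().apply(q-p0)/1000,2).tolist())
a=np.arctan2(3,14);Rt=Ro.from_matrix(np.c_[[np.cos(a),np.sin(a),0],[np.sin(a),-np.cos(a),0],[0,0,-1]])
print((R0.inv()*Rt).as_rotvec())
p=robot.snapshot("top");h=cv2.cvtColor(plane(p,132,520,-310,100,4),cv2.COLOR_BGR2HSV)
for th in(70,90,110,130):
    m=((h[...,0]>90)&(h[...,0]<135)&(h[...,1]>th)&(h[...,2]>60)).astype(np.uint8)
    m=cv2.morphologyEx(m,cv2.MORPH_OPEN,np.ones((25,25)))
    n,l,st,ce=cv2.connectedComponentsWithStats(m);k=1+np.argmin(np.hypot(*(ce[1:]-[310,395]).T))
    x,y,w,hh,A=st[k];print(th,"centroid",620-ce[k][1]/4,-210-ce[k][0]/4,"box",620-(y+hh/2)/4,-210-(x+w/2)/4,w/4,hh/4)
E
```

```text
55.92561668205581 [[-0.05, -0.02, 0.0], [-0.1, -0.04, 0.0], [-0.16, -0.06, 0.0], [-0.21, -0.09, 0.0], [-0.24, -0.13, 0.0], [-0.28, -0.17, 0.0], [-0.32, -0.21, 0.0], [-0.36, -0.25, 0.0], [-0.39, -0.29, 0.0], [-0.42, -0.34, 0.0], [-0.45, -0.39, 0.0], [-0.47, -0.44, 0.0], [-0.5, -0.49, 0.0], [-0.5, -0.55, 0.0], [-0.51, -0.6, 0.0], [-0.52, -0.66, 0.0], [-0.52, -0.71, 0.0], [-0.53, -0.77, 0.0], [-0.54, -0.82, 0.0]]
[-1.13982408e-05 -2.23205850e-04  2.56772775e+00]
70 centroid 520.3699111357956 -317.77229241877257 box 520.625 -317.625 53.75 52.75
90 centroid 520.5727121368699 -318.1103097370536 box 521.0 -317.875 53.25 52.0
110 centroid 520.0996201163493 -318.2280255586992 box 519.875 -318.125 52.25 47.75
130 centroid 525.7540173053152 -309.12948084054386 box 525.625 -309.25 7.5 6.75
```

Emit:
{"api": "send_rows", "payload": {
  "delta_pos": [
    [-0.05, -0.02, 0],
    [-0.1, -0.04, 0],
    [-0.16, -0.06, 0],
    [-0.21, -0.09, 0],
    [-0.24, -0.13, 0],
    [-0.28, -0.17, 0],
    [-0.32, -0.21, 0],
    [-0.36, -0.25, 0],
    [-0.39, -0.29, 0],
    [-0.42, -0.34, 0],
    [-0.45, -0.39, 0],
    [-0.47, -0.44, 0],
    [-0.5, -0.49, 0],
    [-0.5, -0.55, 0],
    [-0.51, -0.6, 0],
    [-0.52, -0.66, 0],
    [-0.52, -0.71, 0],
    [-0.53, -0.77, 0],
    [-0.54, -0.82, 0],
    [-0.54, -0.82, 0]
  ],
  "turn": [
    [0, 0, 0.13],
    [0, 0, 0.27],
    [0, 0, 0.4],
    [0, 0, 0.54],
    [0, 0, 0.67],
    [0, 0, 0.81],
    [0, 0, 0.94],
    [0, 0, 1.08],
    [0, 0, 1.21],
    [0, 0, 1.35],
    [0, 0, 1.48],
    [0, 0, 1.62],
    [0, 0, 1.75],
    [0, 0, 1.89],
    [0, 0, 2.02],
    [0, 0, 2.16],
    [0, 0, 2.29],
    [0, 0, 2.43],
    [0, 0, 2.57],
    [0, 0, 2.57]
  ],
  "claw": 0
}}

```text
clock: 3.65
eef_pos: [451.3, -331.7, 242.1]
orientation: [0.995, 0.1, -0.0, 0.002]
wrist_force: [1.1, 0.1, -0.3]
opening: 0.1
```

Emit:
{"api": "send_rows", "payload": {
  "delta_pos": [
    [0, 0, 0.03],
    [0, 0, 0.07],
    [0, 0, 0.11],
    [0.002, 0, 0.14],
    [0.003, 0, 0.155],
    [0.003, 0, 0.155]
  ],
  "turn": [
    [0, 0.12, 0],
    [0, 0.24, 0],
    [0, 0.35, 0],
    [0, 0.35, 0],
    [0, 0.35, 0],
    [0, 0.35, 0]
  ]
}}

```text
clock: 4.4
eef_pos: [456.3, -325.0, 85.6]
orientation: [0.979, 0.103, 0.172, -0.019]
wrist_force: [-0.0, -0.7, 1.0]
opening: 0.3
```

```bash
python3 - <<'E'
from h import *
s=robot.sense();print(np.round(s["eef_pos"],1),np.round(s["orientation"],3),np.round(s["wrist_force"],2),s["clock"])
t=robot.snapshot("top");jar_pan(t);a=t["img"][130:290,200:380];b=robot.snapshot("side")["img"][100:260,200:380]
cv2.imwrite("pics/pre.png",cv2.resize(np.hstack([a,b]),None,fx=2.2,fy=2.2,interpolation=cv2.INTER_CUBIC))
E
```

```text
[ 456.3 -325.    85.6] [ 0.979  0.103  0.172 -0.019] [-0.03 -0.66  1.01] 4.4
{'jar': array([ 519.6 , -318.63]), 'jd': array([49.47, 51.9 ]), 'pan': array([ 534.13, -315.03]), 'R': np.float64(50.12), 'n': np.int64(180), 'd': array([14.53,  3.6 ])}
```

View pics/pre.png

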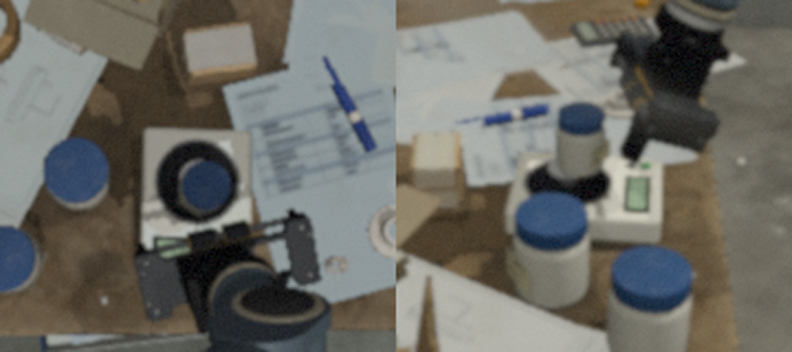

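The picture shows the jar lid at top (207,185), the closed fingertips just on its robot side at about (205,240) and aligned to push along +x. In the side view the tip is at the jar's lower wall height with a clear gap. I'll push gently.

Emit:
{"api": "send_rows", "payload": {
  "delta_pos": [
    [0.005, 0.003, 0.002],
    [0.01, 0.006, 0.004],
    [0.013, 0.006, 0.005],
    [0.015, 0.006, 0.0055],
    [0.017, 0.006, 0.006],
    [0.019, 0.006, 0.007],
    [0.021, 0.006, 0.0075],
    [0.023, 0.006, 0.008],
    [0.025, 0.006, 0.009],
    [0.025, 0.006, 0.009]
  ],
  "turn": [
    [0, 0, 0],
    [0, 0, 0],
    [0, 0, 0],
    [0, 0, 0],
    [0, 0, 0],
    [0, 0, 0],
    [0, 0, 0],
    [0, 0, 0],
    [0, 0, 0],
    [0, 0, 0]
  ]
}}

```text
clock: 5.75
eef_pos: [483.8, -326.8, 86.6]
orientation: [0.979, 0.103, 0.173, -0.018]
wrist_force: [-0.4, 0.8, 0.1]
opening: 0.5
```

```bash
cat > look.py <<'E'
from h import *
s=robot.sense();P=np.array(s["eef_pos"]);print(np.round(P,1),np.round(s["orientation"],3),np.round(s["wrist_force"],2),s["clock"])
t=robot.snapshot("top");j=jar_pan(t)
h=cv2.cvtColor(plane(t,132,520,-310,100,4),cv2.COLOR_BGR2HSV)
for th in(70,90):
    m=((h[...,0]>90)&(h[...,0]<135)&(h[...,1]>th)&(h[...,2]>45)).astype(np.uint8)
    m=cv2.morphologyEx(m,cv2.MORPH_OPEN,np.ones((25,25)))
    n,l,st,ce=cv2.connectedComponentsWithStats(m);k=1+np.argmax(st[1:,4])
    x,y,w,hh,A=st[k];print(th,"centroid",620-ce[k][1]/4,-210-ce[k][0]/4,"box",620-(y+hh/2)/4,-210-(x+w/2)/4,w/4,hh/4)
b=robot.snapshot("side")
X,ok=cloud(b);v=cv2.cvtColor(b["img"],cv2.COLOR_BGR2HSV)
q=X[ok&(np.hypot(X[...,0]-530,X[...,1]+310)<60)&(v[...,0]>95)&(v[...,0]<130)&(v[...,1]>110)&(X[...,2]>105)]
print("side lid mean",np.round(q.mean(0),1))
import sys
if len(sys.argv)>1:
    cv2.imwrite(sys.argv[1],cv2.resize(np.hstack([t["img"][130:290,200:380],b["img"][100:260,200:380]]),None,fx=2.2,fy=2.2,interpolation=cv2.INTER_CUBIC))
E
python3 look.py pics/p1.png
```

```text
[ 483.8 -326.8   86.6] [ 0.979  0.103  0.173 -0.018] [-0.44  0.82  0.15] 5.75
{'jar': array([ 528.33, -316.24]), 'jd': array([50.13, 52.46]), 'pan': array([ 534.4 , -315.22]), 'R': np.float64(50.11), 'n': np.int64(139), 'd': array([6.08, 1.03])}
70 centroid 528.1091389828703 -316.359099022298 box 527.75 -316.625 53.75 54.5
90 centroid 528.4432744752355 -316.4920872128257 box 528.0 -316.875 52.75 54.0
side lid mean [ 528.3 -297.5  130.9]
```

Emit:
{"api": "send_rows", "payload": {
  "delta_pos": [
    [0.001, 0, 0.0005],
    [0.0025, 0, 0.001],
    [0.004, 0, 0.0015],
    [0.005, 0, 0.002],
    [0.0055, 0, 0.002],
    [0.0055, 0, 0.002]
  ],
  "turn": [
    [0, 0, 0],
    [0, 0, 0],
    [0, 0, 0],
    [0, 0, 0],
    [0, 0, 0],
    [0, 0, 0]
  ]
}}

```text
clock: 6.6
eef_pos: [489.3, -325.6, 86.6]
orientation: [0.979, 0.103, 0.173, -0.018]
wrist_force: [-0.7, -0.2, -0.5]
opening: 0.7
```

```bash
python3 look.py pics/p2.png
```

```text
[ 489.3 -325.6   86.6] [ 0.979  0.103  0.173 -0.018] [-0.74 -0.16 -0.51] 6.6
{'jar': array([ 534.38, -316.08]), 'jd': array([50.08, 52.58]), 'pan': array([ 534.14, -315.47]), 'R': np.float64(50.39), 'n': np.int64(136), 'd': array([-0.24,  0.61])}
70 centroid 533.5873879555579 -315.5491989157855 box 533.25 -315.875 53.25 54.0
90 centroid 533.8358561511762 -315.7887995151782 box 533.25 -316.125 52.75 54.0
side lid mean [ 534.4 -298.5  130.8]
```

View pics/p2.png

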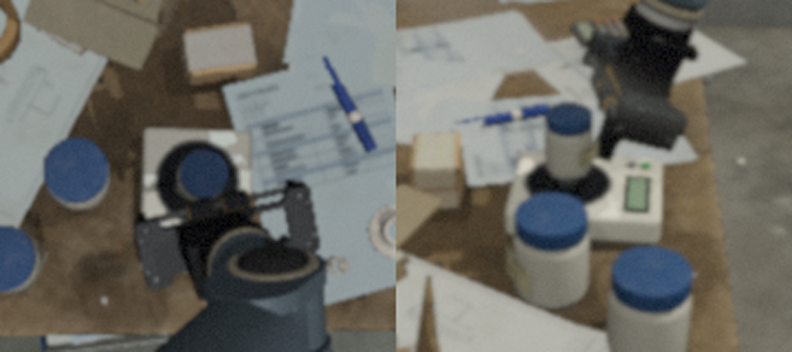

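The lid at (207,173) in the top view stands over the patch, upright in the side view with its foot mid-patch near (568,178). I'll retreat straight back, then up.

Emit:
{"api": "send_rows", "payload": {
  "delta_pos": [
    [-0.004, 0, -0.0015],
    [-0.014, 0, -0.005],
    [-0.03, 0, -0.011],
    [-0.042, 0, -0.015],
    [-0.035, 0, -0.035],
    [-0.022, 0, -0.07],
    [-0.008, 0, -0.11],
    [0.0, 0, -0.13],
    [0.0, 0, -0.13],
    [0.0, 0, -0.13]
  ],
  "turn": [
    [0, 0, 0],
    [0, 0, 0],
    [0, 0, 0],
    [0, 0, 0],
    [0, 0, 0],
    [0, 0, 0],
    [0, 0, 0],
    [0, 0, 0],
    [0, 0, 0],
    [0, 0, 0]
  ]
}}

```text
clock: 7.95
eef_pos: [444.8, -334.4, 207.7]
orientation: [0.979, 0.102, 0.173, -0.019]
wrist_force: [0.5, -0.2, 0.3]
opening: 0.2
```

```bash
python3 look.py pics/p3.png
```

```text
[ 444.8 -334.4  207.7] [ 0.979  0.102  0.173 -0.019] [ 0.45 -0.25  0.31] 7.95
{'jar': array([ 534.3, -315.8]), 'jd': array([49.58, 51.83]), 'pan': array([ 534.41, -315.23]), 'R': np.float64(49.97), 'n': np.int64(180), 'd': array([0.11, 0.57])}
70 centroid 534.4017475674633 -315.61946305024946 box 534.0 -316.0 53.5 52.5
90 centroid 534.6087479364718 -315.6800748562646 box 534.375 -316.125 52.75 51.75
side lid mean [ 535.6 -297.4  131. ]
```

View pics/p3.png

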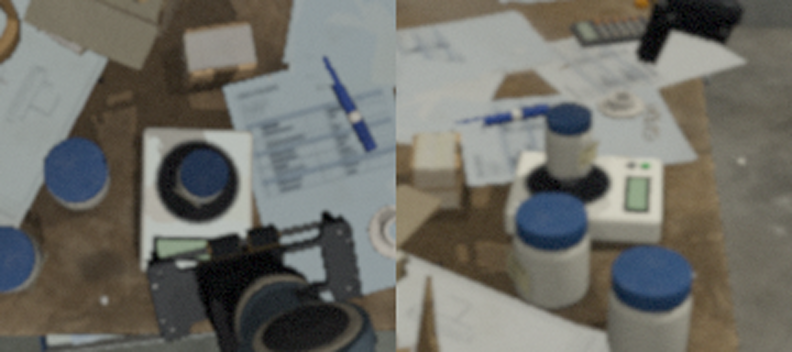

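The hand is clear. The jar stands upright in the middle of the patch in both views, with top lid (205,172) and side body centre about 570 against patch centre about 568.

```bash
python3 -c "
from plant import robot
print(robot.job_done())"
```

```text
the job is handed in; nothing more can be done
None
```

I centred the jar with two slow, low pushes and handed the job in at about 8 s of the 48 s allowed. `job_done()` gives no verdict.

**What I did:** I closed the fingers and tilted the hand about 20° so the tips led. I then pushed the jar about 14 mm, aiming to touch it about 8 mm above its foot, and backed straight off and up.

**Last checks:**
- **Centring:** the top camera puts the jar's axis at about (534.3, −315.8) mm and the pan's centre at (534.4, −315.2) mm, about 0.6 mm apart. The other lid fits gave 0.4 to 1.0 mm. The cameras are calibrated to about 2 mm, which is within the 5 mm limit.
- **Upright and still:** the side view shows the jar upright on the pan and agrees on the centring along x. The side lid average shifted by about 1 mm between the last two looks, which is within its noise.
- **Forces:** the wrist force read at the end of each push was about 1 N or less, within sensor noise. I did not record the peak force at contact.
- **Other things:** in the last views the things around the scale looked undisturbed, but I did not measure any of them again. The hand's planned path stayed clear of all of them.

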